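# Turn the rotating desk organizer until the jar is at its front

### The job

Bring the clear jar to the front of the rotating desk organizer: with the fingertips, push the thumb tabs on the platter's rim round, either way, until the jar stands centred in line with the pointer tongue of the fixed foot, then leave it there and take the hand away. The jar and the other things on the platter must ride round upright, not touched and not lifted, and the stapler, mouse and pen pot on the desk stay where they are.

Things in the scene. Friction and masses are not known exactly. Their poses are not given: they have to be found in the camera images.
- organizer: Fixed grey foot of the rotating organizer: disc 170 mm across, 10 mm high, bolted to the desk, with a flat pointer tongue. Origin: on the turning axis, at desk level; z up. Its x axis points AWAY from the tongue: the front lies along -x, roughly towards the robot. Place and yaw vary.
- pointer_tip (a point): Pointed tip of the foot's tongue, 186 mm in front of the turning axis, top face. The grey tongue is 22 mm wide, 8 mm high, and shows from under the platter.
- platter (a joint): Turn of the platter, rad, counter-clockwise from above positive, both ways, stops at +-6.2, starts within +-0.39. Light friction (about 0.6 N at a tab); stays where left, no coasting. White disc 230 mm across, underside 34 mm, rubber-covered top 45 mm above the desk. At 0 one tab lies along the foot's +x axis.
- tab0 (a point): Top of one of the eight equal white upright thumb tabs (every 45 degrees, pi/4, round the platter's rim; they turn with it), on the tab's mid-line 140 mm from the axis. Each tab is 10 mm thick with a 13 mm rounded outer end, reaches from the rim at 115 mm to 155 mm from the axis, and stands 34 to 66 mm above the desk.
- clear_jar: The thing to bring to the front: clear plastic jar with a grey lid, 58 mm across, 98 mm high, standing loose on the platter (its top 143 mm above the desk), its centre about 56 mm from the turning axis and never at the front at the start (about 45 to 120 degrees away, either side). Origin: centre of its underside, z up.
- glue_stick: Standing glue stick, 22 mm across, 90 mm high, loose on the platter, about 56 mm from the axis. Origin: centre of its underside.
- spring_clip: Black spring clip, 32 x 21 x 34 mm, standing loose on the platter, about 56 mm from the axis. Origin: centre of its underside.
- usb_stick: USB stick, 18 x 58 x 9 mm, lying loose on the platter, about 56 mm from the axis. Origin: centre of its underside.
- stapler: Stapler, 36 x 140 x 43 mm, bystander on the desk left of the organizer. Origin: centre of its underside.
- mouse: Black mouse, 63 x 124 x 41 mm, bystander on the desk in front of the left screen. Origin: centre of its underside.
- pen_pot: Dark pen pot with pens, 79 x 88 mm, 147 mm high with the pens, bystander on the desk at the far left. Origin: centre of its underside. Two screens, up to 0.5 m high, stand left and behind left of the organizer: their corners nearest the work are at about x 0.42, y -0.05 and x 0.55, y -0.04 m; keep the arm clear of them.
Mind the look-alikes: they are no part of the job. Leave any brown or green look-alike of the clear_jar alone.

How it is judged:
At the end, for the whole second after the job is handed in: The jar's centre is in front of the axis (at least 30 mm) and within 12 mm of the line of the pointer tongue; the platter is at rest (under 0.05 rad/s); jar, glue stick, clip and USB stick all still stand or lie upright on the platter (y of clear_jar in the frame of organizer between -0.012 and 0.012 m and x of clear_jar in the frame of organizer below -0.03 m and velocity of joint platter between -0.05 and 0.05 rad/s and linear speed of clear_jar below 0.02 m/s and horizontal distance between each of clear_jar, glue_stick, spring_clip, usb_stick and organizer below 0.1 m and height (world z) of clear_jar between 0.035 and 0.055 m and angle between each of clear_jar, glue_stick, spring_clip, usb_stick's own z axis and vertical below 0.15 rad and height (world z) of glue_stick between 0.035 and 0.055 m and height (world z) of spring_clip between 0.035 and 0.055 m and height (world z) of usb_stick between 0.035 and 0.055 m); the robot touches nothing.
It fails at once if the robot touches a thing on the platter (contact force between any of the fingers, the arm and clear_jar above 0.5 N or contact force between any of the fingers, the arm and glue_stick above 0.5 N or contact force between any of the fingers, the arm and spring_clip above 0.5 N or contact force between any of the fingers, the arm and usb_stick above 0.5 N).
It fails at once if a thing on the platter is lifted, tipped over or falls off (height (world z) of any of clear_jar, glue_stick, spring_clip, usb_stick above 0.065 m or height (world z) of any of clear_jar, glue_stick, spring_clip, usb_stick below 0.03 m or angle between any of clear_jar, glue_stick, spring_clip, usb_stick's own z axis and vertical above 0.4 rad).
It fails at once if the stapler, mouse or pen pot is displaced by more than 25 mm (distance of any of stapler, mouse, pen_pot from where it was at the start of the episode above 0.025 m).
It also fails if it takes over 64 s, if anything falls off the work surface, if the arm or the gripper's body presses on something with over 40 N, if the wrist force passes 120 N, or if a joint passes its speed limit or range.

### The arm

A 6-joint arm with a two-finger parallel gripper is mounted at the origin on the work surface; the furniture and walls round the work are solid. World frame = base frame: x ahead of the robot, y to its left, z up, the work surface at z = 0. Lengths are in m, angles in rad, forces in N, time in s.
With the tool pointing down it reaches from about 0.375 to 0.9 m from the base axis. Payload 3.1 kg.
Tool frame: the origin (TCP) lies at the very end of the fingers, on their centre line; the grasp point (between the pads) lies 19 mm behind it; z points along the fingers, y is the line along which they close (so a half turn about z gives the same grasp; the last joint's range is limited). The gripper opens to 87 mm and grips with 3 to 60 N. Pads are 19 mm wide; open, the fingers measure 117 mm over their backs; the gripper's body (75 mm by 190 mm) begins 51 mm behind the grasp point.
Start: joints at [-1.377, 0.527, 1.433, -0, 1.181, -0.178], TCP at [0.227, -0.582, 0.223] pointing down, gripper open.
Joint ranges: [-3.08, 3.08], [-0.75, 2.2], [0.22, 2.44], [-1.43, 4.57], [0, 2.65], [-2.85, 2.85]. Speed limits (rad/s): [2.79, 2.79, 3.14, 3.14, 3.14, 3.14].

### API

Orientations are given as a unit quaternion [x, y, z, w].
In Python, from rig import robot gives the robot as it stands. The module is installed in compiled form; this text tells all that it offers.
- The arm moves only by the tool play_rows, never from a script. Its argument "steps" is one flat list of numbers, 5 for each row, row after row: the opening, from -1 (shut) to 1 (fully open), then the shift along the tool's x, y, z as a fraction of full scale, then the turn about the tool's z as a fraction of full scale. In form: [claw, tx, ty, tz, twist, claw, tx, ty, tz, twist, ...]. A call has exactly 10 rows; each row shifts and turns the commanded pose from where the row before left it, along the tool's axes as they then stand; what a row does not reach is not made up. Full scale, the value 1, is 0.03 m for a shift and 0.1 rad for a turn. A row lasts 1/10 s, in which the tool goes at most 50 mm and 8.59 degrees, less where a joint would pass 70% of its speed; a pose out of reach is approached as far as the arm can. A call with a number of a shift or a turn outside -1 to 1 is refused whole. A call with a gripper value outside its range is refused whole. The fingers move at their own pace and stop on an object; "grip_force" is the grip in N (left out, the last holds). Time passes only in rows, so rows that do not move let the fingers close, or fill a call up. It gives the time, the measured TCP pose, the force, the opening and the grip force at its end, in the units of the state.
- robot.get_obs(): the state, without advancing time (a new reading comes with each control period).
- robot.camera(name): name is "scene" or "top"; returns a dict with "image" (420x560x3 uint8, red, green, blue), "mtx" (3x3 intrinsics, pixels), "rvec" (rotation vector, rad) and "tvec" (3), from world to camera coordinates, as OpenCV has them. Camera axes: x right, y down, z forward; pixel columns grow to the right and rows downward; lengths in m; the calibration is good to about 2 mm. A picture is of the moment at which its call begins. There is no depth.
- robot.hand_in(): hands the job in; it is judged then, once.
The state is a dict: "time": time; "q": joint angles; "joint_velocities": joint speeds; "joint_torque": joint torques, N m; "position": TCP position; "tool_rot": TCP orientation; "ft_force": force on the tool from outside, world axes, zero at the start; "moment": the same for the moment, N m; "grip_width": finger opening in m; "grip_force": force on a finger pad.
Only numpy, scipy, OpenCV 4.12 (cv2) and the standard library are available. Lean on these libraries where they do the work, as an engineer would, in place of code of your own. Each camera call takes 0.05 s, during which the arm holds its last target. There are 200 camera calls.

## Working session

There is one attempt and no reset: what is moved stays moved. The work goes in short steps, Python scripts to look and compute and a tool call to move; the robot and the scene stay as the last step left them, time stands still between calls to the robot, and variables do not carry over. Pictures are saved under pics/ and viewed, at most 10 in all, crops included, and the job is handed in when it is done.

Besides the shell and the picture viewer there is one more tool, called after "Request:" as name(argument=value, ...) on one line, values as JSON. play_rows: Moves the arm, as the interface text tells. Shift numbers are shares of 0.03 m and turn numbers shares of 0.1 rad, none past 1 either way. Its arguments: {"type":"object","properties":{"steps":{"type":"array"},"grip_force":{"type":"number"}},"required":["steps"]}

```bash
mkdir -p pics; cat > h.py <<'E'
import numpy as np, cv2
from rig import robot
def cam(n):
    c=robot.camera(n); return c
def ray(c,uv,z):
    R=cv2.Rodrigues(np.array(c['rvec'],float))[0];t=np.array(c['tvec'],float).ravel()
    d=R.T@np.linalg.inv(c['mtx'])@np.array([uv[0],uv[1],1.]);o=-R.T@t
    return o+d*(z-o[2])/d[2]
def proj(c,p):
    return cv2.projectPoints(np.array(p,float).reshape(-1,1,3),np.array(c['rvec'],float),np.array(c['tvec'],float),np.array(c['mtx'],float),None)[0].reshape(-1,2)
def save(im,n): cv2.imwrite('pics/'+n,cv2.cvtColor(im,cv2.COLOR_RGB2BGR))
E
python3 - <<'E'
from h import *
import pickle
a=cam('top');b=cam('scene');pickle.dump((a,b),open('c0.pkl','wb'))
save(a['image'],'top0.png');save(b['image'],'sc0.png')
for c in(a,b):
    R=cv2.Rodrigues(np.array(c['rvec'],float))[0];print(-R.T@np.array(c['tvec']).ravel(),c['mtx'][0])
o=robot.get_obs();print(o['time'],o['position'],o['tool_rot'])
E
```

```text
[ 0.33516137 -0.29723861  1.55951249] [424.695645     0.         283.77243417]
[ 0.1679325  -1.36082379  0.94469149] [463.22233345   0.         278.43095955]
0.1 [ 0.22694409 -0.58163294  0.22167361] [ 9.82766820e-01  1.84847011e-01 -2.07194190e-05 -9.79651262e-04]
```

View pics/top0.png

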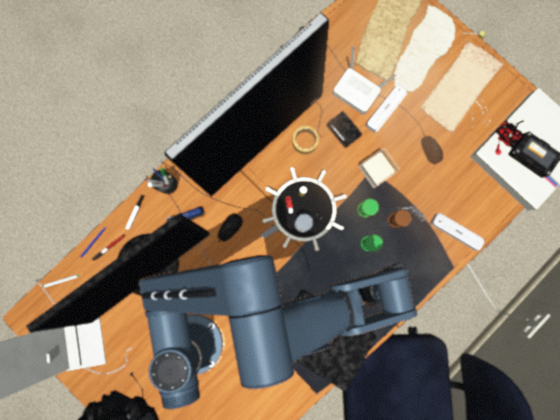

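View pics/sc0.png

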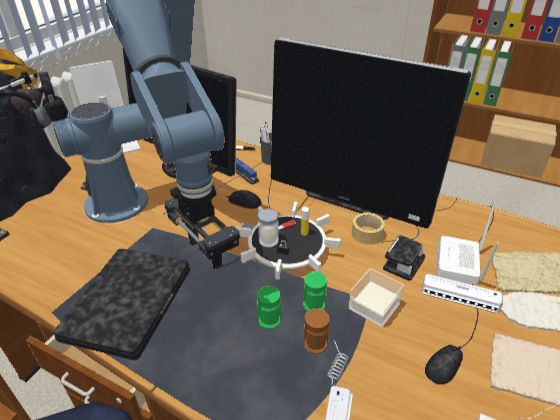

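The top picture shows the organizer at about (304,208). Candidates for the jar, as top / scene pixels:
- Clear jar with grey lid on the platter: (303,223) / (268,228). This is my choice.
- Green jars: (369,208) and (372,243) / (315,290) and (269,307).
- Brown jar: (400,218) / (316,330).

Next I'll check the choice in one close crop.

```bash
python3 - <<'E'
from h import *
import pickle
a,b=pickle.load(open('c0.pkl','rb'))
print(proj(a,[[0,0,0],[.5,0,0],[0,-.5,0]]).round())
c=ray(a,(304,208),.045);print(c, proj(b,c))
x=cv2.resize(a['image'][160:260,250:360],None,fx=5,fy=5,interpolation=cv2.INTER_CUBIC)
y=cv2.resize(b['image'][190:290,225:355],None,fx=3.8,fy=5,interpolation=cv2.INTER_CUBIC)[:, :]
x=cv2.resize(a['image'][160:260,250:360],(440,400),interpolation=cv2.INTER_CUBIC)
y=cv2.resize(b['image'][190:280,240:330],(360,360),interpolation=cv2.INTER_CUBIC)
im=np.zeros((400,800,3),np.uint8);im[:,:440]=x;im[:360,440:]=y
save(im,'crop0.png')
E
```

```text
[[193. 344.]
 [195. 205.]
 [333. 343.]]
[ 0.482376   -0.39722543  0.045     ] [[288.35676395 238.70695036]]
```

View pics/crop0.png

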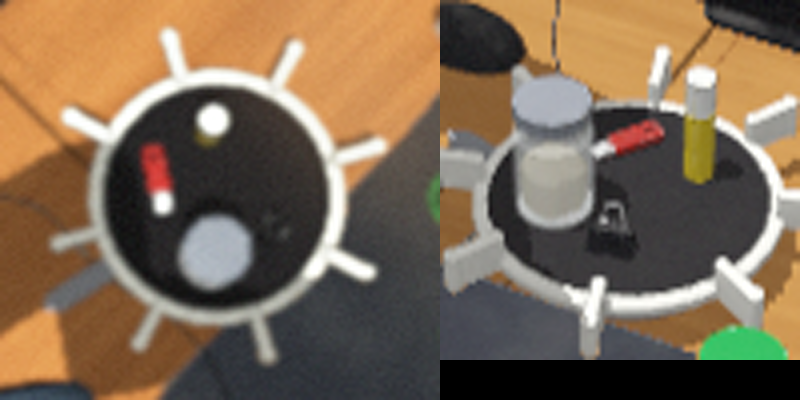

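The crop confirms the clear jar with the grey lid, with its lid at crop (216,250). The tongue tip is at crop (48,304), and the eight tabs, glue stick, USB stick and clip are all visible. Next I'll measure.

```bash
cat >> h.py <<'E'
def pt(a,u,v,z): return ray(a,(250+u/4-.375,160+v/4-.375),z)[:2]
E
python3 - <<'E'
from h import *
import pickle
from scipy.optimize import least_squares
a,b=pickle.load(open('c0.pkl','rb'))
T=np.array([pt(a,*p,.064) for p in [(168,31),(296,42),(386,145),(375,276),(268,362),(137,348),(51,243),(64,112)]])
s=least_squares(lambda q:np.hypot(*(T-q[:2]).T)-q[2],[.48,-.4,.15]);C=s.x[:2];print(s.x,s.fun.round(4))
ang=np.degrees(np.arctan2(*(T-C).T[::-1]));print(ang.round(1))
tip=pt(a,46,304,.008);f=np.degrees(np.arctan2(*(tip-C)[::-1]));print('tip',tip,np.hypot(*(tip-C)),f)
for n,p,z in[('jar',(216,250),.143),('glue',(213,120),.135),('usb',(158,180),.054),('clip',(275,226),.075)]:
    q=pt(a,*p,z)-C;print(n,q+C,np.hypot(*q),np.degrees(np.arctan2(*q[::-1]))-f)
R=robot.get_obs()
from scipy.spatial.transform import Rotation as Ro
print(Ro.from_quat(R['tool_rot']).as_matrix().round(3))
E
```

```text
[ 0.47966622 -0.39739329  0.1544021 ] [-0.0011 -0.0009  0.0009  0.0008 -0.0008 -0.0007  0.0003  0.0015]
[  16.8  -27.1  -73.6 -117.9 -164.2  151.5  106.    61.7]
tip [ 0.38515202 -0.24234539] 0.1815841018536595 121.36567416927271
jar [ 0.42539489 -0.38910006] 0.054901317590348574 49.946135675541754
glue [ 0.53615991 -0.38799703] 0.05726977893281711 -111.92245263249957
usb [ 0.4937161  -0.34364169] 0.05555748096141768 -46.014220013147764
clip [ 0.45067714 -0.44553053] 0.056192171336807394 -242.42275661862809
[[ 0.932  0.363 -0.   ]
 [ 0.363 -0.932  0.002]
 [ 0.    -0.002 -1.   ]]
```

```bash
cat > plan.py <<'E'
from h import *
from scipy.spatial.transform import Rotation as Ro
C=np.array([.4797,-.3974])
def state():
    o=robot.get_obs();m=Ro.from_quat(o['tool_rot']).as_matrix()
    return np.r_[o['position'],np.arctan2(m[1,0],m[0,0])]
def rows(way,s=None):
    "way: list of poses (x,y,z,alpha), one per row; prints play_rows numbers"
    s=state() if s is None else np.array(s,float);out=[]
    for w in way:
        d=np.array(w)-s;c,n=np.cos(s[3]),np.sin(s[3])
        v=np.array([c*d[0]+n*d[1],n*d[0]-c*d[1],-d[2]])/.03;t=-d[3]/.1
        v=np.clip(v,-1,1).round(2);t=np.clip(t,-1,1).round(2)
        out+=[-1,*v,t]
        s=s+np.r_[.03*(c*v[0]+n*v[1]),.03*(n*v[0]-c*v[1]),-.03*v[2],-.1*t]
    for i in range(0,len(out),50): print([float(x) for x in out[i:i+50]])
    return s
def lin(a,b,n): return [np.array(a)+(np.array(b)-np.array(a))*k/n for k in range(1,n+1)]
def polar(r,phi,z): # phi deg; tool x points to the axis
    p=np.radians(phi);return np.r_[C+r*np.array([np.cos(p),np.sin(p)]),z,p+np.pi]
E
python3 - <<'E'
from plan import *
import pickle
a,b=pickle.load(open('c0.pkl','rb'))
for u in[(369,208),(372,243),(400,218)]:print(ray(a,u,.098)[:2])
s=state();print(s)
g=polar(.138,-51,.2);print(g)
e=rows(lin(s,g,20));print(e)
E
```

```text
[ 0.47669464 -0.61953412]
[ 0.35554275 -0.62718155]
[ 0.44160522 -0.72664391]
[ 0.22694409 -0.58163294  0.22167361  0.37183225]
[ 0.56654621 -0.50464614  0.2         2.25147474]
[-1.0, 0.57, 0.09, 0.04, -0.94, -1.0, 0.57, 0.14, 0.03, -0.94, -1.0, 0.55, 0.19, 0.04, -0.94, -1.0, 0.52, 0.24, 0.03, -0.94, -1.0, 0.51, 0.29, 0.04, -0.94, -1.0, 0.47, 0.34, 0.04, -0.94, -1.0, 0.44, 0.38, 0.03, -0.94, -1.0, 0.4, 0.42, 0.04, -0.94, -1.0, 0.36, 0.45, 0.04, -0.94, -1.0, 0.32, 0.49, 0.03, -0.94]
[-1.0, 0.27, 0.51, 0.04, -0.94, -1.0, 0.21, 0.54, 0.03, -0.94, -1.0, 0.17, 0.55, 0.04, -0.94, -1.0, 0.12, 0.57, 0.04, -0.94, -1.0, 0.06, 0.58, 0.03, -0.94, -1.0, 0.01, 0.58, 0.04, -0.94, -1.0, -0.05, 0.58, 0.03, -0.94, -1.0, -0.1, 0.57, 0.04, -0.94, -1.0, -0.16, 0.56, 0.04, -0.94, -1.0, -0.2, 0.54, 0.03, -0.94]
[ 0.56645181 -0.50454978  0.20007361  2.25183225]
```

Request:
play_rows(steps=[-1.0, 0.57, 0.09, 0.04, -0.94, -1.0, 0.57, 0.14, 0.03, -0.94, -1.0, 0.55, 0.19, 0.04, -0.94, -1.0, 0.52, 0.24, 0.03, -0.94, -1.0, 0.51, 0.29, 0.04, -0.94, -1.0, 0.47, 0.34, 0.04, -0.94, -1.0, 0.44, 0.38, 0.03, -0.94, -1.0, 0.4, 0.42, 0.04, -0.94, -1.0, 0.36, 0.45, 0.04, -0.94, -1.0, 0.32, 0.49, 0.03, -0.94])

```text
time: 1.1
position: [0.3975, -0.543, 0.211]
tool_rot: [0.791, 0.611, 0.0, -0.001]
ft_force: [-0.0, 0.2, 0.2]
grip_width: 0.0151
grip_force: 0.0
```

Request:
play_rows(steps=[-1.0, 0.27, 0.51, 0.04, -0.94, -1.0, 0.21, 0.54, 0.03, -0.94, -1.0, 0.17, 0.55, 0.04, -0.94, -1.0, 0.12, 0.57, 0.04, -0.94, -1.0, 0.06, 0.58, 0.03, -0.94, -1.0, 0.01, 0.58, 0.04, -0.94, -1.0, -0.05, 0.58, 0.03, -0.94, -1.0, -0.1, 0.57, 0.04, -0.94, -1.0, -0.16, 0.56, 0.04, -0.94, -1.0, -0.2, 0.54, 0.03, -0.94])

```text
time: 2.1
position: [0.567, -0.5046, 0.1999]
tool_rot: [0.429, 0.903, 0.0, -0.001]
ft_force: [-0.4, 0.0, 0.1]
grip_width: 0.0005
grip_force: 0.0
```

```bash
python3 - <<'E'
from plan import *
s=state();print(s,robot.get_obs()['grip_width'])
g=polar(.138,-51,.048)
rows(lin(s,g,10))
E
```

```text
[ 0.56696532 -0.50461312  0.19994148  2.25571544] 0.00047907042046687416
[-1.0, 0.0, -0.0, 0.51, 0.0, -1.0, 0.0, -0.0, 0.5, 0.01, -1.0, 0.0, -0.0, 0.51, 0.0, -1.0, 0.0, -0.0, 0.51, 0.01, -1.0, 0.0, -0.01, 0.5, 0.0, -1.0, 0.0, 0.0, 0.51, 0.01, -1.0, 0.01, 0.0, 0.51, -0.0, -1.0, -0.0, 0.0, 0.5, 0.0, -1.0, -0.0, -0.0, 0.51, 0.01, -1.0, -0.0, -0.0, 0.5, 0.0]
```

Tracking is accurate, so I'll descend into the gap between the tabs.

Request:
play_rows(steps=[-1, 0, 0, 0.51, 0, -1, 0, 0, 0.5, 0, -1, 0, 0, 0.51, 0, -1, 0, 0, 0.51, 0, -1, 0, 0, 0.5, 0, -1, 0, 0, 0.51, 0, -1, 0, 0, 0.51, 0, -1, 0, 0, 0.5, 0, -1, 0, 0, 0.51, 0, -1, 0, 0, 0.5, 0])

```text
time: 3.1
position: [0.5666, -0.5052, 0.0479]
tool_rot: [0.43, 0.903, -0.0, 0.0]
ft_force: [0.0, 0.0, 0.0]
grip_width: 0.0006
grip_force: 0.0
```

```bash
python3 - <<'E'
from plan import *
o=robot.get_obs();s=state();print(s,o['ft_force'])
c=cam('top');save(cv2.resize(c['image'][160:260,250:360],(660,600),interpolation=cv2.INTER_CUBIC),'top1.png')
e=rows([polar(.138,p,.048) for p in np.linspace(-51,-111,31)[1:]]);print(e)
E
```

```text
[ 0.56663104 -0.50516491  0.04787802  2.25189041] [0.01166327 0.04724999 0.04922604]
[-1.0, -0.05, -0.15, -0.11, 0.35, -1.0, 0.0, -0.16, 0.0, 0.35, -1.0, 0.01, -0.16, 0.0, 0.35, -1.0, 0.0, -0.16, 0.0, 0.35, -1.0, 0.0, -0.16, 0.0, 0.35, -1.0, 0.01, -0.16, 0.0, 0.35, -1.0, -0.0, -0.16, 0.0, 0.35, -1.0, 0.0, -0.16, 0.0, 0.35, -1.0, 0.0, -0.16, 0.0, 0.34, -1.0, 0.01, -0.16, 0.0, 0.35]
[-1.0, -0.0, -0.16, 0.0, 0.35, -1.0, 0.0, -0.16, 0.0, 0.35, -1.0, 0.0, -0.17, 0.0, 0.35, -1.0, 0.01, -0.16, 0.0, 0.35, -1.0, 0.0, -0.16, 0.0, 0.35, -1.0, 0.0, -0.16, 0.0, 0.35, -1.0, 0.01, -0.16, 0.0, 0.35, -1.0, -0.0, -0.16, 0.0, 0.35, -1.0, 0.0, -0.16, 0.0, 0.34, -1.0, 0.0, -0.16, 0.0, 0.35]
[-1.0, 0.01, -0.16, 0.0, 0.35, -1.0, 0.0, -0.16, 0.0, 0.35, -1.0, 0.0, -0.16, 0.0, 0.35, -1.0, 0.01, -0.16, 0.0, 0.35, -1.0, -0.0, -0.16, 0.0, 0.35, -1.0, 0.0, -0.16, 0.0, 0.35, -1.0, 0.0, -0.16, 0.0, 0.35, -1.0, 0.01, -0.16, 0.0, 0.35, -1.0, -0.0, -0.16, 0.0, 0.35, -1.0, 0.0, -0.16, 0.0, 0.34]
[ 0.43035695 -0.52634162  0.04801766  1.20474225]
```

View pics/top1.png

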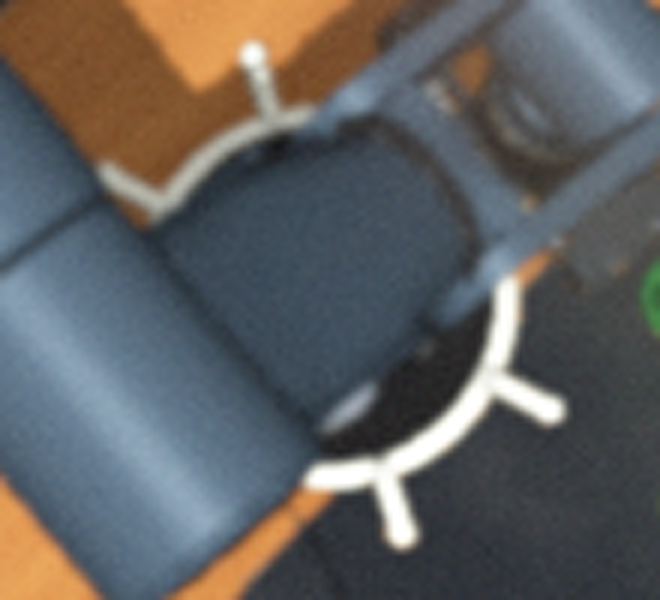

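The arm covers the platter from above, and the visible tabs (550,410) and (400,535) have not moved. I'll check arm height in the scene view before pushing.

```bash
python3 - <<'E'
from plan import *
c=cam('scene');save(cv2.resize(c['image'][120:330,170:420],(714,600),interpolation=cv2.INTER_CUBIC),'sc1.png')
E
```

```text
(no output)
```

View pics/sc1.png

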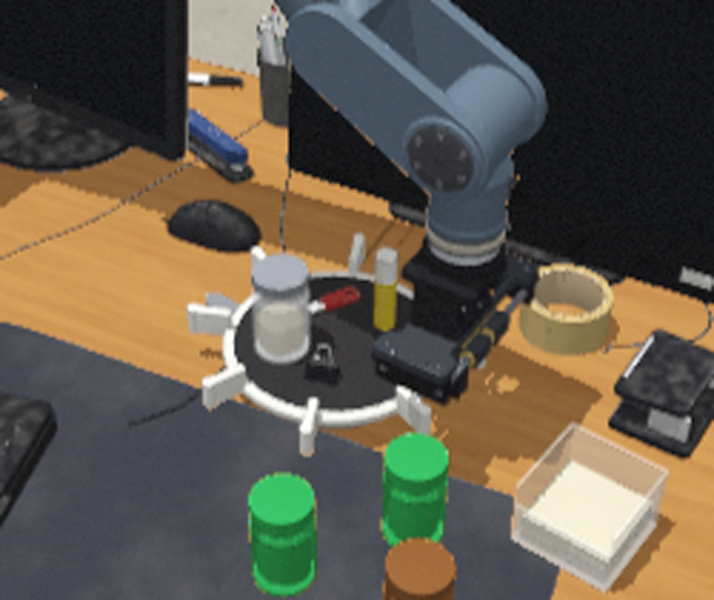

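The forearm is well above everything, the hand stands clear outside the rim, and the objects are upright with the jar lid at (280,272). I'll push now.

Request:
play_rows(steps=[-1, -0.02, -0.16, 0, 0.35, -1, 0, -0.16, 0, 0.35, -1, 0.01, -0.16, 0, 0.35, -1, 0, -0.16, 0, 0.35, -1, 0, -0.16, 0, 0.35, -1, 0.01, -0.16, 0, 0.35, -1, 0, -0.16, 0, 0.35, -1, 0, -0.16, 0, 0.35, -1, 0, -0.16, 0, 0.34, -1, 0.01, -0.16, 0, 0.35])

```text
time: 4.2
position: [0.5251, -0.5289, 0.0492]
tool_rot: [0.582, 0.813, 0.0, 0.0]
ft_force: [1.6, -0.3, 0.3]
grip_width: 0.0001
grip_force: 0.4
```

Request:
play_rows(steps=[-1, 0, -0.16, 0, 0.35, -1, 0, -0.16, 0, 0.35, -1, 0, -0.17, 0, 0.35, -1, 0.01, -0.16, 0, 0.35, -1, 0, -0.16, 0, 0.35, -1, 0, -0.16, 0, 0.35, -1, 0.01, -0.16, 0, 0.35, -1, 0, -0.16, 0, 0.35, -1, 0, -0.16, 0, 0.34, -1, 0, -0.16, 0, 0.35])

```text
time: 5.2
position: [0.4774, -0.5365, 0.0492]
tool_rot: [0.714, 0.7, 0.0, -0.0]
ft_force: [0.4, 0.0, 0.0]
grip_width: 0.0
grip_force: 0.4
```

```bash
python3 - <<'E'
from plan import *
o=robot.get_obs();s=state();d=s[:2]-C;p=np.degrees(np.arctan2(*d[::-1]));print(s,np.hypot(*d),p,np.degrees(s[3])-180,o['ft_force'])
c=cam('scene');save(cv2.resize(c['image'][120:330,170:420],(714,600),interpolation=cv2.INTER_CUBIC),'sc2.png')
e=rows([polar(.138,q,.048) for q in np.linspace(p,-113,11)[1:]]);print(e)
E
```

```text
[ 0.47736224 -0.53652785  0.04917384  1.55087654] 0.13914749406001478 -90.96264836954226 -91.14131956645578 [0.40091895 0.02598426 0.03067711]
[-1.0, 0.04, -0.14, 0.04, 0.34, -1.0, 0.0, -0.18, -0.0, 0.39, -1.0, 0.01, -0.18, -0.0, 0.38, -1.0, 0.0, -0.17, -0.0, 0.39, -1.0, 0.0, -0.18, -0.0, 0.38, -1.0, 0.01, -0.18, -0.0, 0.38, -1.0, 0.0, -0.18, -0.0, 0.39, -1.0, 0.0, -0.17, -0.0, 0.38, -1.0, 0.01, -0.18, -0.0, 0.39, -1.0, 0.0, -0.18, -0.0, 0.38]
[ 0.42566244 -0.52439848  0.04789212  1.16970628]
```

View pics/sc2.png

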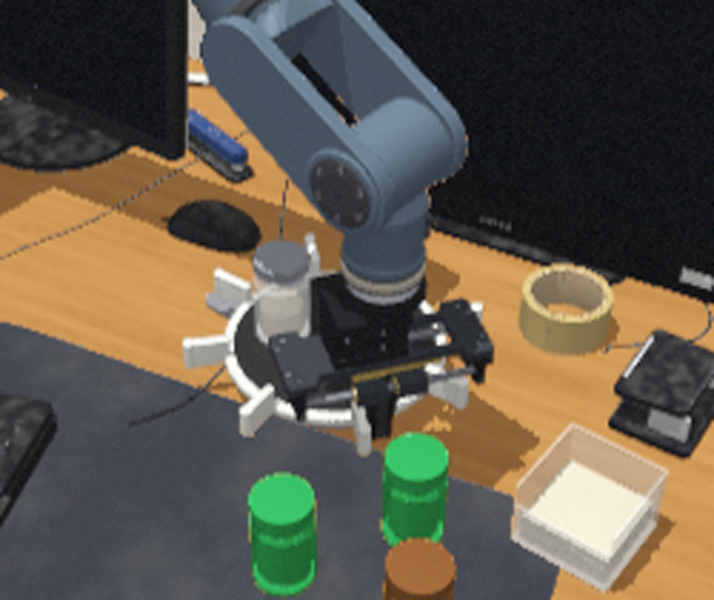

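The platter is turning, the jar is upright with its lid at (280,258), and the fingers sit beside the tab at (362,430). I'll carry on.

Request:
play_rows(steps=[-1, 0.01, -0.16, 0, 0.34, -1, 0, -0.18, 0, 0.39, -1, 0.01, -0.18, 0, 0.38, -1, 0, -0.17, 0, 0.39, -1, 0, -0.18, 0, 0.38, -1, 0.01, -0.18, 0, 0.38, -1, 0, -0.18, 0, 0.39, -1, 0, -0.17, 0, 0.38, -1, 0.01, -0.18, 0, 0.39, -1, 0, -0.18, 0, 0.38])

```text
time: 6.25
position: [0.4261, -0.5259, 0.0492]
tool_rot: [0.833, 0.553, -0.0, 0.0]
ft_force: [0.2, -0.3, -0.5]
grip_width: 0.0006
grip_force: 0.4
```

```bash
python3 - <<'E'
from plan import *
import pickle
o=robot.get_obs();s=state();d=s[:2]-C;p=np.degrees(np.arctan2(*d[::-1]));print(s,np.hypot(*d),p,np.degrees(s[3])-180,o['ft_force'])
a=cam('top');c=cam('scene');pickle.dump((a,c),open('c3.pkl','wb'))
im=np.zeros((500,800,3),np.uint8)
im[:400,:440]=cv2.resize(a['image'][160:260,250:360],(440,400),interpolation=cv2.INTER_CUBIC)
im[:400,440:]=cv2.resize(c['image'][190:290,240:330],(360,400),interpolation=cv2.INTER_CUBIC);save(im,'m3.png')
# prediction: jar at front vs. jar 5 deg short, lid centre in scene crop
for e in(0,5,10):
    t=np.radians(121.4+e);q=proj(c,[*(C+.056*np.array([np.cos(t),np.sin(t)])),.143])[0];print(e,(q-[240,190])*4+[440,0])
E
```

```text
[ 0.42613665 -0.52592109  0.04924012  1.1710792 ] 0.13923614258039257 -112.62476125655787 -112.90210455140054 [ 0.21621596 -0.29800173 -0.48213264]
0 [570.33262645  58.69810801]
5 [565.95528919  61.98186954]
10 [562.03607039  65.49363331]
```

View pics/m3.png

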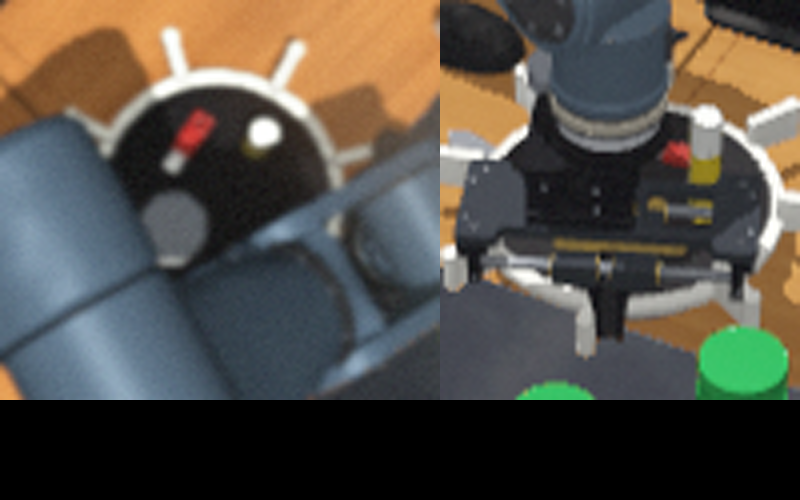

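Top view: the jar lid is at crop (173,228), and the tabs are at (170,30) and (297,43), so it has turned about 45°. Everything is upright.

```bash
python3 - <<'E'
from plan import *
import pickle
a,c=pickle.load(open('c3.pkl','rb'))
for n,p,z in[('jar',(173,228),.143),('t',(169,30),.064),('t2',(297,42),.064)]:
    q=pt(a,*p,z)-C;print(n,np.hypot(*q),np.degrees(np.arctan2(*q[::-1])))
E
```

```text
jar 0.05682322692314793 129.00355634612208
t 0.1538825023474231 16.435249266413166
t2 0.1539171732175232 -27.394320598225452
```

Request:
play_rows(steps=[-1, 0, -0.05, 0, 0.1, -1, 0, -0.05, 0, 0.1, -1, 0, -0.05, 0, 0.1, -1, 0, -0.05, 0, 0.1, -1, 0, -0.05, 0, 0.1, -1, 0, -0.05, 0, 0.1, -1, 0, -0.05, 0, 0.1, -1, 0, -0.05, 0, 0.1, -1, 0, -0.05, 0, 0.1, -1, 0, -0.05, 0, 0.1])

```text
time: 7.35
position: [0.4127, -0.5191, 0.0492]
tool_rot: [0.86, 0.511, 0.0, 0.0]
ft_force: [-0.5, -1.2, 0.3]
grip_width: 0.0003
grip_force: 0.3
```

Request:
play_rows(steps=[-1, 0, 0, 0, 0, -1, -0.05, 0.3, 0, 0, -1, -0.05, 0.3, 0, 0, -1, -0.05, 0.2, 0, 0, -1, 0, 0, -0.5, 0, -1, 0, 0, -0.8, 0, -1, 0, 0, -1, 0, -1, 0, 0, -1, 0, -1, 0, 0, -1, 0, -1, 0, 0, -1, 0])

```text
time: 8.35
position: [0.4317, -0.5343, 0.2106]
tool_rot: [0.859, 0.512, -0.0, 0.0]
ft_force: [0.1, -0.9, 0.5]
grip_width: 0.0003
grip_force: 0.0
```

Request:
play_rows(steps=[-1, -1, 0, 0, 0, -1, -1, 0, 0, 0, -1, -1, 0, 0, 0, -1, -1, 0, 0, 0, -1, -1, 0, 0, 0, -1, -1, 0, 0, 0, -1, -1, 0, 0, 0, -1, 0, 0, 0, 0, -1, 0, 0, 0, 0, -1, 0, 0, 0, 0])

```text
time: 9.35
position: [0.3324, -0.7179, 0.2086]
tool_rot: [0.859, 0.512, 0.0, -0.0]
ft_force: [1.1, 1.1, 0.4]
grip_width: 0.0007
grip_force: 0.0
```

```bash
python3 - <<'E'
from plan import *
import pickle
a=cam('top');c=cam('scene');pickle.dump((a,c),open('c4.pkl','wb'))
im=np.zeros((400,800,3),np.uint8)
im[:400,:440]=cv2.resize(a['image'][160:260,250:360],(440,400),interpolation=cv2.INTER_CUBIC)
im[:400,440:]=cv2.resize(c['image'][190:290,240:330],(360,400),interpolation=cv2.INTER_CUBIC);save(im,'m4.png');print(state(),robot.get_obs()['time'])
E
```

```text
[ 0.33272823 -0.71786302  0.20862646  1.07532027] 9.45
```

View pics/m4.png

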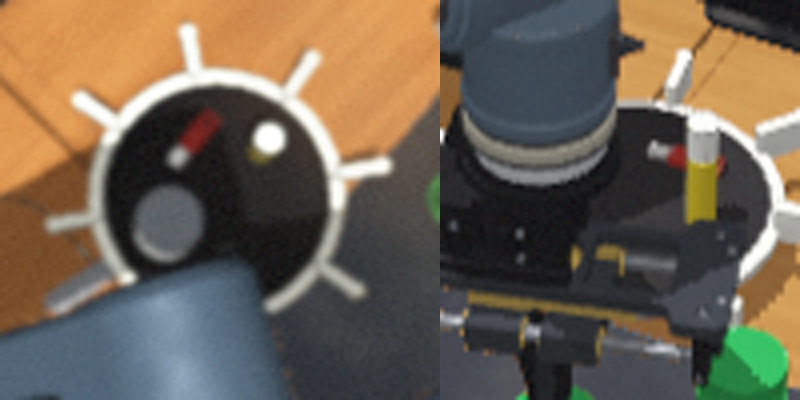

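Top view: the whole jar lid is visible at crop (169,223), the tongue tip is at (46,305), and the tabs include (187,27) and (317,53). The hand is clear.

```bash
python3 - <<'E'
from plan import *
import pickle
a,c=pickle.load(open('c4.pkl','rb'))
for n,p,z in[('jar',(169,223),.143),('t',(187,25),.064),('t2',(318,52),.064),('tip',(46,305),.008)]:
    q=pt(a,*p,z)-C;print(n,np.hypot(*q),np.degrees(np.arctan2(*q[::-1])))
E
```

```text
jar 0.05701214501231223 123.60911894792984
t 0.15456495360138767 10.22040842019847
t2 0.15585249478215865 -35.04582742232778
tip 0.18208234575955548 121.61834550678213
```

The jar is within about 2° (2 mm) of the tongue line, so I'm handing in.

```bash
python3 -c "
from rig import robot
print(robot.hand_in())"
```

```text
the job is handed in; nothing more can be done
None
```

The clear jar now stands within about 2 mm of the pointer tongue's line by the last top-camera view, with the hand clear; I handed the job in at about 9.5 s and no verdict was returned.

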